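# Clip the screw starter to its parking eye

## Task

Lift the brass screw starter out of its wooden stand and push its snap hook gently onto the crossbar of the steel ring on the post, straight in until the bar is fully home against the red liner and the sprung gate flicks shut. Then tug it lightly back towards the robot to feel that the gate holds, and let go so that it hangs still on the ring. Feel your way and never bear on the ring with more than about 16 N, and leave the other things on the bench where they are.

Things in the scene. Friction and masses are not known exactly. Their poses are not given: they have to be found in the camera images.
- starter_grip (a point): Centre of the grip tab at the top of the screw starter (loose, about 0.14 kg, 146 mm tall, upright in the stand). Tab: black ribbed plastic, 24 (x) x 14 (y) x 40 mm tall; pinch it across its 14 mm (along y). Axes: z up the tool, x the way the hook's mouth faces.
- starter_throat (a point): Point on the tool axis, 37.5 mm below starter_grip: where the centre of an 8 mm bar lies when fully home in the hook. The slot is 15 mm high, centred at this point (a bar may be 3.5 mm high or low of the middle), and ends 4 mm behind it (-x). Same axes as starter_grip.
- starter_foot (a point): Centre of the flat lower end of the screw starter, 126 mm below starter_grip and 88.5 mm below starter_throat.
- gate (a joint): Angle (rad) of the hook's sprung brass gate: 0 shut (upright across the mouth), up to 1.5 swung inwards; it opens inwards only. A bar pushed in needs roughly 3 to 7 N to swing it. It springs shut behind the bar only once the bar is within about 3 to 5 mm of fully home; the bar then has about 14 mm of play before it meets the shut gate from inside.
- tongue: The gate's brass tongue, 13 mm long; origin at its hinge, 20.5 mm ahead of and 6.5 mm below starter_throat.
- liner: Red liner of the hook's slot: covers its closed end and the roof. Its origin is that of the tool's foot.
- starter: The whole screw starter; origin at starter_foot, axes as starter_grip. Under the tab is a chromed hook, 10 mm thick in y: a C open to +x whose two jaws end in 45 degree flared lips; lip ends 38 mm ahead (+x) of the tool axis, mouth between them about 38 mm high. Below it a round brass handle, 12 mm dia, 17 mm at its collar.
- stand: Dark wooden block 70 x 70 x 35 mm tall, fixed; origin at the centre of its underside. The starter stands 28 mm deep in a loose round hole (15 mm) in its middle; its yaw is free.
- eye_clamp (a point): Point on the post's axis, 155 mm above the bench, level with the flat-lying steel ring. Stem and ring point along this point's -x (roughly to the robot). The ring's crossbar (8 mm round, parallel to y) has its centre line 85 to 125 mm out along -x: the stem is clamped anew in that range each time, so find it by feel or sight. The hook must go on along +x.
- post: The whole post, fixed to the bench: base 90 x 80 x 12 mm, pillar 20 mm square, black 30 mm clamp cube round eye_clamp, 170 mm tall; origin under the pillar at bench height, axes as eye_clamp. Ring on its stem: side bars 56 mm apart (centres), 40 mm from crossbar to back bar, cushioned along the stem at about 9 N per mm.
- tray: Black plastic lens tray, 130 x 100 x 24 mm, loose bystander; origin at the centre of its underside.
- lens: Rose-tinted lens, 52 mm dia, 6 mm thick, lying in the tray; origin at its underside. Leave alone.
- frame: Silver semi-rimless spectacle frame, folded, standing, 126 x 24 x 41 mm tall; origin under it. Leave alone.
- jar: Small screw jar, 48 mm dia, 55 mm tall; origin under it. Leave alone.
- driver: Screwdriver lying on the bench, 150 mm long. Leave alone.
- wheel: White ceramic dressing wheel lying flat, 64 mm dia, 16 mm thick; origin under it. Leave alone.
Mind the look-alikes: they are no part of the job. Of the things that look like the post, the largest one is meant.

How it is judged:
By the outcome, as a careful person would: the job done as asked, in the order asked, and still so for the second after the job is handed in, with the robot touching nothing.
It also fails if it takes over 58 s, if anything falls off the work surface, if the arm or the gripper's body presses on something with over 40 N, if the wrist force passes 120 N, or if a joint passes its speed limit or range.

## Robot

A 6-joint arm with a two-finger parallel gripper is mounted at the origin on the work surface. World frame = base frame: x ahead of the robot, y to its left, z up, the work surface at z = 0. Lengths are in m, angles in rad, forces in N, time in s.
With the tool pointing down it reaches from about 0.375 to 0.825 m from the base axis. Payload 5.5 kg.
Tool frame: the origin (TCP) lies midway between the tips of the shut fingers; the grasp point (between the pads) lies 19 mm behind it (bot.pinch_z is the distance from the TCP to the grasp point, in m); z points along the fingers, y is the line along which they close (so a half turn about z gives the same grasp; the last joint's range is limited). The gripper opens to 85 mm and grips with 20 to 120 N. Pads are 22 mm wide; open, the fingers measure 114 mm over their backs; the gripper's body (76 mm by 85 mm) begins 54 mm behind the grasp point. The pads swing forward as they close: fully open they stand 13 mm farther back than shut.
Start: joints at [1.299, 0.314, -0.047, 1.21, 0, 1.571], TCP at [0.161, 0.578, 0.231] pointing down, gripper open.
Joint ranges: [-2.67, 2.67], [-0.69, 1.73], [-1.03, 1.25], [-2.08, 2.16], [-1.42, 1.45], [-3.14, 3.14]. Speed limits (rad/s): [2.39, 2.39, 3.01, 3.14, 3.14, 3.14].

## Interface

Orientations are given as a 3x3 rotation matrix whose columns are the frame's x, y, z axes.
In Python, from workcell import bot gives the robot as it stands.
- The arm moves only by the tool play_rows, never from a script. Its arguments are lists of equal length, an entry for each row: "xyz": the shift along the tool's x, y, z in mm, a list of three; "twist": the turn about the tool's z in rad. In form: {"xyz": [[tx, ty, tz], ...], "twist": [twist, ...]}. A call has 1 to 10 rows; each row shifts and turns the commanded pose from where the row before left it, along the tool's axes as they then stand; what a row does not reach is not made up. A row lasts 1/10 s, in which the tool goes at most 50 mm and 8.59 degrees, less where a joint would pass 70% of its speed; a pose out of reach is approached as far as the arm can. A call is refused whole if a number of a shift passes 50 or a number of a turn 0.15, either way. A call with a gripper value outside its range is refused whole. "fingers" is the gripper's target within -1 to 1 (fully open at 1, half-way at 0, shut at -1), set as the call begins (left out, the last holds). The fingers move at their own pace and stop on an object; the grip force is fixed at half the most. Time passes only in rows, so rows that do not move let the fingers close. It gives the time, the measured TCP pose, the force, the opening and the grip force at its end, in the units of the state.
- bot.read_state(): the state, without advancing time (a new reading comes with each control period).
- bot.get_image(name): name is "side" or "top" or "wrist"; returns the picture (384x512x3 uint8, red, green, blue); there is no depth.
- bot.camera_model(name): a dict with "camera_matrix" (3x3 intrinsics, pixels), "camera_from_world" (4x4, takes a point from world to camera coordinates). Camera axes: x right, y up, looking along -z (the intrinsics and any distortion apply to the point x, -y, -z); pixel columns grow to the right and rows downward; lengths in m; the calibration is good to about 2 mm. A picture is of the moment at which its call begins: read the wrist's pose just before it. camera_model takes no time and is no camera call; for the wrist camera it gives the pose at the moment of the call.
- bot.job_done(): hands the job in; it is judged then, once.
The state is a dict: "clock": time; "qpos": joint angles; "joint_velocities": joint speeds; "tau": joint torques, N m; "position": TCP position; "tcp_rot": TCP orientation; "force": force on the tool from outside, world axes, zero at the start; "moment": the same for the moment, N m; "opening": opening from 0.0 (shut) to 1.0 (fully open); "grip_force": force on a finger pad.
Only numpy, scipy, OpenCV 4.12 (cv2) and the standard library are available. Lean on these libraries where they do the work, as an engineer would, in place of code of your own. Each camera call takes 0.05 s, during which the arm holds its last target. There are 200 camera calls.

## Working session

There is one attempt and no reset: what is moved stays moved. The work goes in short steps, Python scripts to look and compute and a tool call to move; the robot and the scene stay as the last step left them, time stands still between calls to the robot, and variables do not carry over. Pictures are saved under pics/ and viewed, at most 10 in all, crops included, and the job is handed in when it is done.

Besides the shell and the picture viewer there is one more tool, called after ">>>" in YAML: its name, and indented under it one key for each argument. play_rows: Moves the arm, as the interface text tells. Its arguments: {"type":"object","properties":{"xyz":{"type":"array","items":{"type":"array","items":{"type":"number"}}},"twist":{"type":"array","items":{"type":"number"}},"fingers":{"type":"number"}},"required":["xyz","twist"]}

```bash
mkdir -p pics
cat > h.py <<'E'
import numpy as np, cv2
from workcell import bot
def save(name,fn):
    im=bot.get_image(name); cv2.imwrite('pics/'+fn,cv2.cvtColor(im,cv2.COLOR_RGB2BGR)); return im
def ray(cm,uv):
    K=np.array(cm['camera_matrix']);T=np.array(cm['camera_from_world'])
    d=np.linalg.inv(K)@[uv[0],uv[1],1]; d=np.array([d[0],-d[1],-d[2]])
    R=T[:3,:3]; return -R.T@T[:3,3], R.T@d/np.linalg.norm(d)
def tri(obs):
    A=np.zeros((3,3));b=np.zeros(3);L=[]
    for cm,uv in obs:
        c,d=ray(cm,uv);P=np.eye(3)-np.outer(d,d);A+=P;b+=P@c;L.append((c,d))
    x=np.linalg.solve(A,b); return x,[np.linalg.norm(np.cross(x-c,d))*1e3 for c,d in L]
def proj(cm,p):
    K=np.array(cm['camera_matrix']);T=np.array(cm['camera_from_world'])
    q=T[:3,:3]@p+T[:3,3]; q=K@[q[0],-q[1],-q[2]]; return q[:2]/q[2]
def onz(cm,uv,z):
    c,d=ray(cm,uv); return c+d*(z-c[2])/d[2]
E
python3 - <<'E'
from h import *
a=save('side','side0.png');b=save('top','top0.png')
cv2.imwrite('pics/both.png',cv2.cvtColor(np.vstack([a[:, :],b])[:, :],cv2.COLOR_RGB2BGR))
print({k:(v.round(3).tolist() if hasattr(v,'round') else v) for k,v in bot.camera_model('top').items()})
print({k:(np.round(v,3).tolist() if k!='x' else v) for k,v in bot.camera_model('side').items()})
s=bot.read_state();print(s)
E
```

```text
{'camera_matrix': [[371.932, 0.0, 257.822], [0.0, 371.932, 192.942], [0.0, 0.0, 1.0]], 'camera_from_world': [[-0.08, -0.997, -0.004, 0.052], [0.969, -0.079, 0.233, -0.632], [-0.232, 0.015, 0.973, -0.904], [0.0, 0.0, 0.0, 1.0]]}
{'camera_matrix': [[397.822, 0.0, 247.962], [0.0, 397.822, 190.968], [0.0, 0.0, 1.0]], 'camera_from_world': [[-0.914, -0.406, 0.013, 0.546], [0.255, -0.55, 0.795, -0.245], [-0.316, 0.73, 0.606, -0.891], [0.0, 0.0, 0.0, 1.0]]}
{'clock': 0.1, 'qpos': array([ 1.29901071e+00,  3.14136750e-01, -4.79720441e-02,  1.21020289e+00,
        3.29480867e-07,  1.57084249e+00]), 'joint_velocities': array([ 0.00099478, -0.00081843,  0.00046489,  0.00067868, -0.00212491,
        0.00057116]), 'tau': array([ 7.03965434e-04, -5.40765381e+01,  3.40542090e+01,  1.11424821e-02,
        1.26331297e-04,  1.07111717e-05]), 'position': array([0.16093216, 0.57747745, 0.230535  ]), 'tcp_rot': array([[-9.63280686e-01,  2.68496096e-01, -4.07117764e-04],
       [ 2.68496405e-01,  9.63279580e-01, -1.45964393e-03],
       [ 2.59533352e-07, -1.51535646e-03, -9.99998852e-01]]), 'force': array([-0.65895294, -0.06300702, -0.57494544]), 'moment': array([ 0.02431644,  0.0004407 , -0.02575129]), 'grip_force': 0.0, 'opening': 1.0009499891396665}
```

View pics/side0.png

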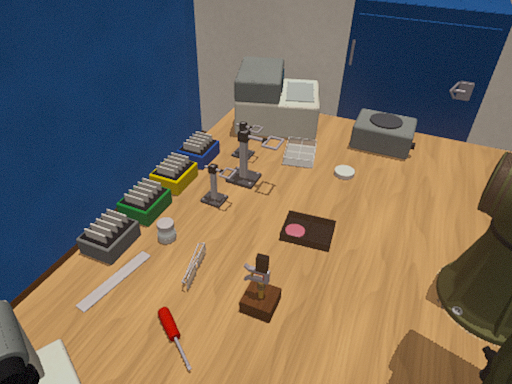

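View pics/top0.png

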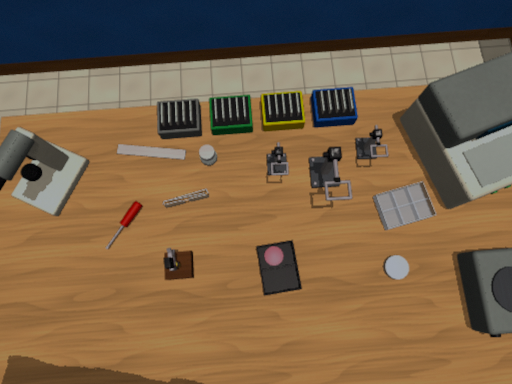

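The side view shows three posts: pixels (243,155) large, (213,187) small and (243,135) small at the back. In the top view they are at (325,170), (278,165) and (370,148). The largest is the middle one in the top view, (325,170). There is only one starter, standing at side (261,280) and top (175,262). The driver at (170,325) is another tool. I'll check both in one close composite crop.

Run:
```python
import cv2,numpy as np
s=cv2.imread('pics/side0.png');t=cv2.imread('pics/top0.png')
def c(i,x,y,w=80,h=60): return cv2.resize(i[y:y+h,x:x+w],(400,300),interpolation=cv2.INTER_CUBIC)
# 5x
cv2.imwrite('pics/c1.png',np.vstack([np.hstack([c(s,225,250,80,60),c(t,140,235)]),np.hstack([c(s,210,115),c(t,295,142,)])]))
```

```text
(no output)
```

View pics/c1.png

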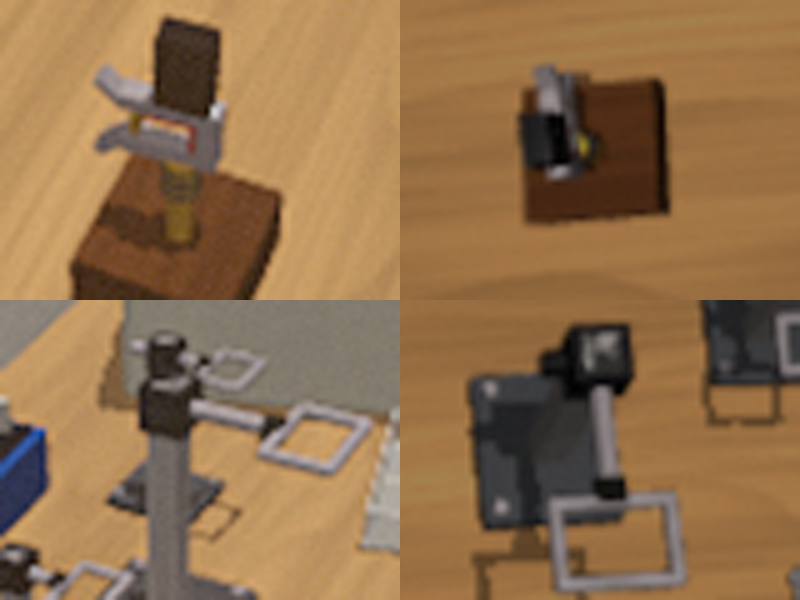

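The close crop shows the black tab on the hook, with the mouth to the left in the side view and up (+x) in the top view. It also shows the big post's ring, with its crossbar at side (284,140)–(276,149) and top (327,199.6)–(352,198).

Run:
```python
from h import *
S=bot.camera_model('side');T=bot.camera_model('top')
def f(n,s,t): x,e=tri([(S,s),(T,t)]);print(n,x.round(4),np.round(e,1))
f('tabtop',(263,255.6),(168.5,262.5))
f('lip',(246,266),(168.7,249.5))
f('barL',(276,149),(327,199.6));f('barR',(284,140),(352,198));f('barL2',(284,140),(327,199.6))
f('backL',(262.4,146),(325.4,182));f('backR',(271,136),(350.4,181))
for z in(.155,):print([onz(T,p,z).round(4) for p in [(327,199.6),(352,198),(325.4,182),(350.4,181)]],'bar/back on z')
print([onz(S,p,.155).round(4) for p in [(276,149),(284,140),(262.4,146),(271,136)]])
print('clamp',[onz(T,(295+197/5,142+45/5),.170).round(4)])
# stand corners top face z=.035
print('stand',[onz(T,(140+(u-400)/5,235+v/5),.035).round(4) for u,v in[(525,85),(657,80),(663,213),(527,220)]])
print('tabtop z=.153',onz(T,(168.5,262.5),.153),onz(S,(263,255.6),.153))
```

```text
tabtop [0.4678 0.2221 0.1501] [0.4 0.4]
lip [0.5013 0.2296 0.1122] [0. 0.]
barL [ 0.5859 -0.162   0.1534] [0.6 0.6]
barR [ 0.585  -0.2232  0.1504] [0.1 0.1]
barL2 [ 0.5707 -0.1557  0.1911] [7. 7.]
backL [ 0.6289 -0.1642  0.1513] [0.8 0.8]
backR [ 0.6264 -0.2246  0.153 ] [0.5 0.5]
[array([ 0.5851, -0.1617,  0.155 ]), array([ 0.5841, -0.2219,  0.155 ]), array([ 0.6288, -0.1633,  0.155 ]), array([ 0.6263, -0.2239,  0.155 ])] bar/back on z
[array([ 0.5857, -0.1595,  0.155 ]), array([ 0.5825, -0.2155,  0.155 ]), array([ 0.6258, -0.1583,  0.155 ]), array([ 0.6246, -0.2211,  0.155 ])]
clamp [array([ 0.7007, -0.1915,  0.17  ])]
stand [array([0.5034, 0.2576, 0.035 ]), array([0.5004, 0.1879, 0.035 ]), array([0.4316, 0.1875, 0.035 ]), array([0.4337, 0.2581, 0.035 ])]
tabtop z=.153 [0.467206   0.22126501 0.153     ] [0.46732781 0.22471417 0.153     ]
```

```bash
cat >> h.py <<'E'
def to(p,yaw=None):
    """tool-frame shift (mm) to world TCP p; twist for gripper y-axis yaw"""
    s=bot.read_state();R=np.array(s['tcp_rot']);d=R.T@(np.array(p)-s['position'])*1e3
    cur=np.arctan2(-R[0,1],R[1,1]); print('shift mm',d.round(1),'yaw now',cur.round(4), 'twist',None if yaw is None else round(-(yaw-cur),4),'t',round(s['clock'],2))
E
python3 - <<'E'
from h import *
to([.44,.222,.27],.2)
s=bot.read_state();W=bot.camera_model('wrist');T=W['camera_from_world'];c=-T[:3,:3].T@T[:3,3]
print('cam in tool',s['tcp_rot'].T@(c-s['position']),(s['tcp_rot'].T@T[:3,:3].T).round(3),W['camera_matrix'])
E
```

```text
shift mm [-364.3 -267.6  -39.1] yaw now -0.2718 twist -0.4718 t 0.1
cam in tool [ 0.0771252   0.00127668 -0.14185694] [[-0.     0.954  0.299]
 [ 1.     0.001 -0.   ]
 [-0.001  0.299 -0.954]] [[265.34029594   0.         257.38940426]
 [  0.         265.34029594 190.41358374]
 [  0.           0.           1.        ]]
```

>>> play_rows:
  xyz:
    - [-36, -27, -4]
    - [-36, -27, -4]
    - [-36, -27, -4]
    - [-36, -27, -4]
    - [-36, -27, -4]
    - [-36, -27, -4]
    - [-36, -27, -4]
    - [-36, -27, -4]
    - [-36, -27, -4]
    - [-36, -27, -4]
  twist: [0, 0, 0, 0, 0, 0, 0, 0, 0, 0]
  fingers: 0

```text
clock: 1.1
position: [0.436, 0.2195, 0.2713]
tcp_rot: [[-0.963, 0.268, -0.0], [0.268, 0.963, -0.0], [0.0, -0.0, -1.0]]
force: [-0.0, -0.2, 0.4]
opening: 0.497
grip_force: 0.0
```

>>> play_rows:
  xyz:
    - [0, 0, 0]
    - [0, 0, 0]
    - [0, 0, 0]
    - [0, 0, 0]
    - [0, 0, 0]
    - [0, 0, 0]
  twist: [-0.12, -0.12, -0.12, -0.11, 0, 0]

```text
clock: 1.7
position: [0.4352, 0.2212, 0.2711]
tcp_rot: [[-0.981, -0.194, -0.0], [-0.194, 0.981, -0.0], [0.001, -0.0, -1.0]]
force: [-0.2, -0.3, 0.2]
opening: 0.499
grip_force: 0.0
```

Run:
```python
from h import *
W=bot.camera_model('wrist');im=save('wrist','w0.png')
to([.467,.222,.18],.2)
np.savez('w0.npz',K=W['camera_matrix'],T=W['camera_from_world'])
g=np.array([.467,.222,.15]);u,v=proj(W,g).round().astype(int);print(u,v,W['camera_from_world'].round(4))
x0=max(0,min(u-100,312));y0=max(0,min(v-75,234));print(x0,y0)
cv2.imwrite('pics/w0c.png',cv2.resize(cv2.cvtColor(im[y0:y0+150,x0:x0+200],cv2.COLOR_RGB2BGR),(800,600),interpolation=cv2.INTER_CUBIC))
```

```text
shift mm [-31.4  -5.4  91.1] yaw now 0.196 twist -0.004 t 1.75
251 213 [[-1.939e-01  9.810e-01  2.000e-04 -1.342e-01]
 [-9.364e-01 -1.850e-01 -2.982e-01  4.987e-01]
 [-2.926e-01 -5.800e-02  9.545e-01 -2.768e-01]
 [ 0.000e+00  0.000e+00  0.000e+00  1.000e+00]]
151 138
```

View pics/w0c.png

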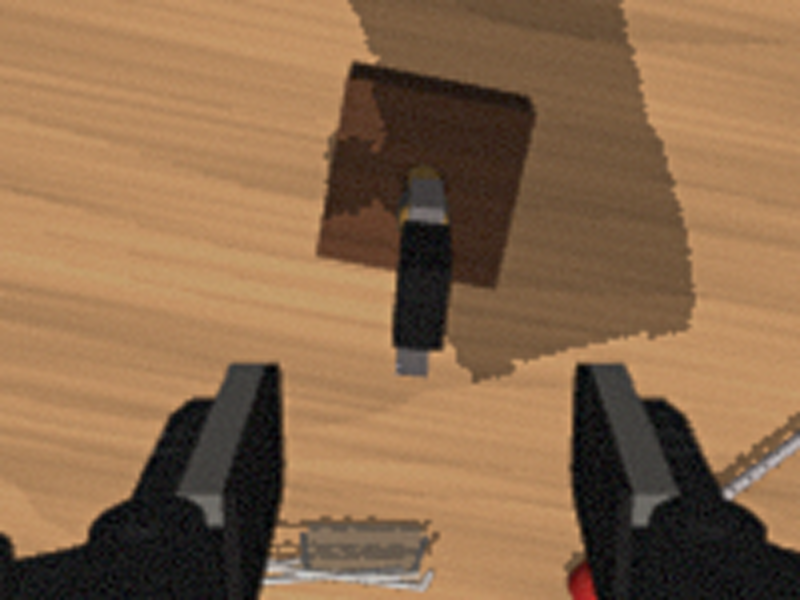

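Run:
```python
from h import *
W=bot.camera_model('wrist');o=lambda u,v,z:onz(W,(151+u/4,138+v/4),z)
a,b=o(393,346,.153),o(442,350,.153);c,d=o(400,222,.113),o(452,224,.113);l1,l2=o(396,375,.1145),o(427,377,.1145)
for n,p in zip('abcd12',(a,b,c,d,l1,l2)):print(n,p.round(4))
m=(l1+l2)/2;r=(c+d)/2;f=(a+b)/2
for p,q in((r,m),(r,f),(f,m)):v=q-p;print('len',np.hypot(*v[:2]),'yaw',np.arctan2(v[1],v[0]))
v=a-b;print('width yaw',np.arctan2(-v[0],v[1]),np.hypot(*v[:2]))
print('centre',(r+f)/2)
```

```text
a [0.4789 0.2226 0.153 ]
b [0.4775 0.2357 0.153 ]
c [0.4572 0.2195 0.113 ]
d [0.4548 0.2347 0.113 ]
1 [0.5059 0.2275 0.1145]
2 [0.5047 0.2371 0.1145]
len 0.049579982979996155 yaw 0.10488647969896621
len 0.022241509977889543 yaw 0.0922562863006617
len 0.02734169003179521 yaw 0.11516060853317021
width yaw -3.0350799136470252 0.013160554353595748
centre [0.4670897  0.22812517 0.133     ]
```

The wrist view shows the tab's black top at crop (392–442, 347) and the hook lip at (412,375). That puts the tab centre near (0.467,0.226) with a yaw of about 0.105.

>>> play_rows:
  xyz:
    - [0, 0, 0]
    - [0, 0, 0]
  twist: [0.09, 0]

```text
clock: 1.95
position: [0.4353, 0.2213, 0.2712]
tcp_rot: [[-0.994, -0.106, -0.0], [-0.106, 0.994, -0.0], [0.0, -0.0, -1.0]]
force: [0.7, -0.3, -0.4]
opening: 0.499
grip_force: 0.0
```

```bash
python3 -c "
from h import *
to([.467,.2265,.115],.105)"
```

```text
shift mm [-32.1   1.8 156.2] yaw now 0.1066 twist 0.0016 t 1.95
```

>>> play_rows:
  xyz:
    - [-16, 1, 0]
    - [-16, 1, 0]
    - [0, 0, 25]
    - [0, 0, 25]
    - [0, 0, 25]
    - [0, 0, 25]
    - [0, 0, 20]
    - [0, 0, 20]
    - [0, 0, 16]
    - [0, 0, 0]
  twist: [0, 0, 0, 0, 0, 0, 0, 0, 0, 0]

```text
clock: 2.95
position: [0.4652, 0.2259, 0.1131]
tcp_rot: [[-0.994, -0.109, -0.004], [-0.109, 0.994, -0.002], [0.004, -0.001, -1.0]]
force: [-0.2, -1.1, -0.4]
opening: 0.499
grip_force: 0.0
```

>>> play_rows:
  xyz:
    - [0, 0, 0]
    - [0, 0, 0]
    - [0, 0, 0]
    - [0, 0, 0]
    - [0, 0, 0]
    - [0, 0, 0]
    - [0, 0, 0]
    - [0, 0, 0]
  twist: [0, 0, 0, 0, 0, 0, 0, 0]
  fingers: -1

```text
clock: 3.75
position: [0.4679, 0.2269, 0.1164]
tcp_rot: [[-0.994, -0.108, 0.002], [-0.108, 0.994, 0.001], [-0.002, 0.0, -1.0]]
force: [-0.8, 0.0, 7.2]
opening: 0.158
grip_force: 59.4
```

>>> play_rows:
  xyz:
    - [0, 0, -5]
    - [0, 0, -10]
    - [0, 0, -15]
    - [0, 0, -15]
    - [0, 0, -15]
    - [0, 0, -15]
    - [0, 0, -15]
    - [0, 0, 0]
    - [0, 0, 0]
    - [0, 0, 0]
  twist: [0, 0, 0, 0, 0, 0, 0, 0, 0, 0]

```text
clock: 4.75
position: [0.4664, 0.2264, 0.2045]
tcp_rot: [[-0.994, -0.108, -0.001], [-0.108, 0.994, -0.001], [0.001, -0.0, -1.0]]
force: [-0.1, -0.7, -2.2]
opening: 0.157
grip_force: 58.6
```

Run:
```python
from h import *
s=bot.read_state();print(s['position'],s['force'],s['moment'])
S=bot.camera_model('side');a=save('side','side1.png')
b=save('wrist','w1.png')
u,v=proj(S,s['position']).round().astype(int);print(u,v)
x0=u-50;y0=v-40;print(x0,y0,'4x')
A=cv2.resize(a[y0:y0+100,x0:x0+100],(400,400),interpolation=cv2.INTER_CUBIC)
B=cv2.resize(b[240:340,200:300],(400,400),interpolation=cv2.INTER_CUBIC)
cv2.imwrite('pics/g1.png',cv2.cvtColor(np.hstack([A,B]),cv2.COLOR_RGB2BGR))
to([.50,-.19,.1735],-.02)
```

```text
[0.46639035 0.22643943 0.20450433] [-0.0863469  -0.6580157  -2.15737343] [-0.02391716  0.01725681 -0.02712579]
264 237
214 197 4x
shift mm [  11.5 -417.6   31.1] yaw now 0.1082 twist 0.1282 t 4.85
```

View pics/g1.png

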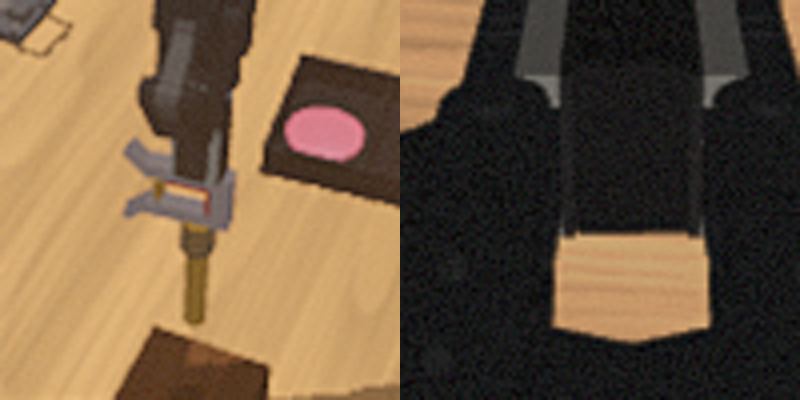

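The tool is held upright in the gripper, with its foot at side pixel (262.8,277.5) and the mouth facing +x. Next I'll raise it and carry it to a lookout beside the ring.

>>> play_rows:
  xyz:
    - [0, 0, -30]
    - [0, 0, -25]
    - [0, -30, 0]
    - [0, -40, 0]
    - [0, -45, 0]
    - [0, -45, 0]
    - [0, -45, 0]
    - [0, -45, 0]
    - [0, -40, 0]
    - [0, -30, 0]
  twist: [0, 0, 0, 0, 0, 0, 0, 0, 0, 0]

```text
clock: 5.85
position: [0.5011, -0.0939, 0.2597]
tcp_rot: [[-0.994, -0.106, -0.001], [-0.106, 0.994, -0.0], [0.001, -0.0, -1.0]]
force: [0.6, 1.0, -2.1]
opening: 0.16
grip_force: 59.2
```

>>> play_rows:
  xyz:
    - [0, -20, 0]
    - [0, -10, 0]
    - [0, 0, 0]
    - [0, 0, 0]
    - [0, 0, 0]
  twist: [0.07, 0.058, 0, 0, 0]

```text
clock: 6.35
position: [0.5039, -0.1206, 0.2601]
tcp_rot: [[-1.0, 0.018, -0.0], [0.018, 1.0, 0.0], [0.001, 0.0, -1.0]]
force: [-0.3, -0.0, -1.9]
opening: 0.157
grip_force: 59.2
```

Run:
```python
from h import *
S=bot.camera_model('side');print('foot px exp',proj(S,np.array([.4664,.2264,.2045-.1094])),'vs 262.8 277.5', 'per 5mm',proj(S,np.array([.4664,.2264,.2045-.1044])))
W=bot.camera_model('wrist');a=save('wrist','w2.png');np.savez('w2.npz',camera_matrix=W['camera_matrix'],camera_from_world=W['camera_from_world'])
u,v=proj(W,np.array([.606,-.192,.155])).round().astype(int);print(u,v)
x0=max(0,min(u-66,380));y0=max(0,min(v-50,284));print(x0,y0,'6x')
cv2.imwrite('pics/w2c.png',cv2.cvtColor(cv2.resize(a[y0:y0+100,x0:x0+132],(792,600),interpolation=cv2.INTER_CUBIC),cv2.COLOR_RGB2BGR))
to([.50,-.19,.176],-.02)
```

```text
foot px exp [262.10152756 275.96352416] vs 262.8 277.5 per 5mm [262.18538698 274.33402114]
192 281
126 231 6x
shift mm [  2.7 -69.5  84.1] yaw now -0.018 twist 0.002 t 6.4
```

View pics/w2c.png

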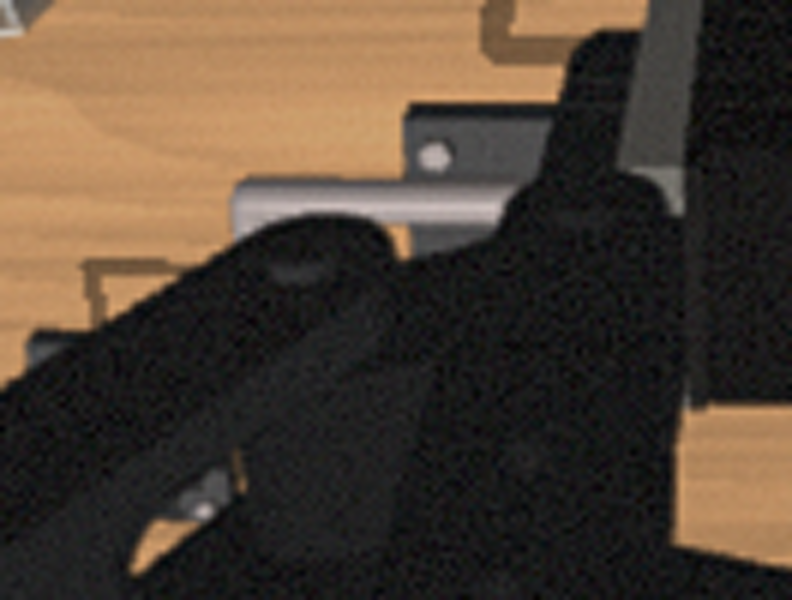

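The wrist crop shows the crossbar running from (235,204) to (500,206), partly hidden by the fingers.

Run:
```python
from h import *
W=np.load('w2.npz');T=bot.camera_model('top')
o=lambda u,v,z=.155:onz(W,(126+u/6,231+v/6),z)
a,b=o(250,203),o(490,206);print(a.round(4),b.round(4),'yaw',np.arctan2(-(b-a)[0],(b-a)[1]))
a,b=o(250,203,.152),o(490,206,.152);print(a.round(4),b.round(4))
print('left end',o(232,205))
# gradient top edge on full image, subpixel
g=cv2.cvtColor(cv2.imread('pics/w2.png'),cv2.COLOR_BGR2GRAY).astype(float)
def fit(g,cols,r0,r1):
    P=[]
    for c in cols:
        p=g[r0:r1,c];d=np.abs(np.diff(p)); 
        P.append((c,r0+.5+np.argmax(d)))
    return P
for u,v in fit(g,range(168,208,4),256,265):print((u,v),end=' ')
# top img post axis checks: clamp cube top corners
t=cv2.imread('pics/top0.png')
cv2.imwrite('pics/t8.png',cv2.resize(t[145:205,310:360],(600,720)[:2] and (500,600),interpolation=cv2.INTER_CUBIC))
```

```text
[ 0.5858 -0.2164  0.155 ] [ 0.5872 -0.1737  0.155 ] yaw -0.033462175998005945
[ 0.5877 -0.2176  0.152 ] [ 0.5892 -0.1744  0.152 ]
left end [ 0.58616677 -0.21962789  0.155     ]
(168, np.float64(259.5)) (172, np.float64(259.5)) (176, np.float64(259.5)) (180, np.float64(259.5)) (184, np.float64(260.5)) (188, np.float64(260.5)) (192, np.float64(260.5)) (196, np.float64(258.5)) (200, np.float64(258.5)) (204, np.float64(261.5))
```

View pics/t8.png

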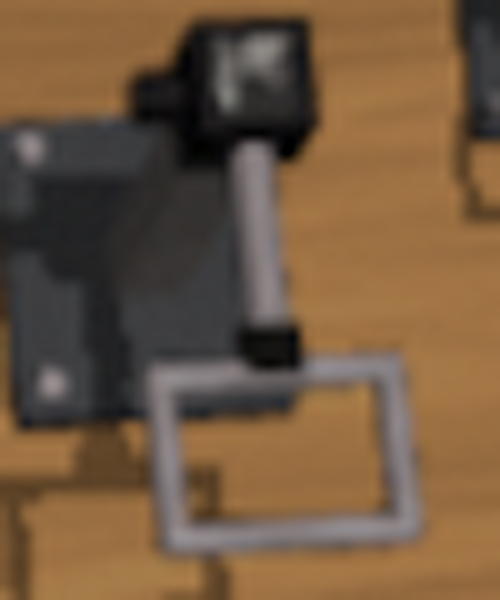

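Top crop: the ring's centreline corners are (170,538), (412,523), (161,373) and (395,362), and the stem runs from (252,145) to (268,330).

Run:
```python
from h import *
T=bot.camera_model('top');o=lambda u,v,z=.155:onz(T,(310+u/10-.45,145+v/10-.45),z)
FL,FR,BL,BR,s0,s1=[o(*p) for p in[(170,538),(412,523),(161,373),(395,362),(252,145),(268,330)]]
y=lambda v:round(np.arctan2(v[1],v[0]),4)
print('front',y(FL-FR)-np.pi/2,'back',y(BL-BR)-np.pi/2,'sides',y(BL-FL),y(BR-FR),'stem',y(s0-s1))
print('front mid',(FL+FR)/2,'back mid',(BL+BR)/2,'w',np.linalg.norm(FL-FR),np.linalg.norm(FL-BL))
```

```text
front -0.017796326794896622 back -0.032696326794896535 sides -0.07 -0.0355 stem -0.0461
front mid [ 0.58767756 -0.19019914  0.155     ] back mid [ 0.62814678 -0.19234231  0.155     ] w 0.05831055057899713 0.04098037239112221
```

>>> play_rows:
  xyz:
    - [0, -20, 0]
    - [0, -25, 0]
    - [0, -20, 0]
    - [0, 0, 20]
    - [0, 0, 25]
    - [0, 0, 25]
    - [0, 0, 14]
    - [0, 0, 0]
    - [0, 0, 0]
    - [0, 0, 0]
  twist: [0.017, 0, 0, 0, 0, 0, 0, 0, 0, 0]

```text
clock: 7.4
position: [0.5029, -0.1863, 0.1775]
tcp_rot: [[-0.999, 0.036, 0.002], [0.036, 0.999, -0.001], [-0.002, -0.001, -1.0]]
force: [-1.0, 0.2, -0.9]
opening: 0.157
grip_force: 59.1
```

Run:
```python
from h import *
to([.52,-.1877,.176],-.035);print(bot.read_state()['force'])
S=bot.camera_model('side');a=save('side','side2.png')
u,v=proj(S,np.array([.56,-.19,.15])).round().astype(int);x0,y0=u-44,v-33;print(x0,y0,'9x', 'throat exp',proj(S,bot.read_state()['position']-[0,0,.0209]),'bar mid exp',proj(S,np.array([.587,-.19,.155])))
cv2.imwrite('pics/s2c.png',cv2.cvtColor(cv2.resize(a[y0:y0+66,x0:x0+88],(792,594),interpolation=cv2.INTER_CUBIC),cv2.COLOR_RGB2BGR))
```

```text
shift mm [-17.1  -0.8   1.6] yaw now -0.036 twist -0.001 t 7.4
[-0.99098545  0.18205539 -0.87923248]
244 114 9x throat exp [307.75479473 150.54679561] bar mid exp [279.40764047 143.78150813]
```

View pics/s2c.png

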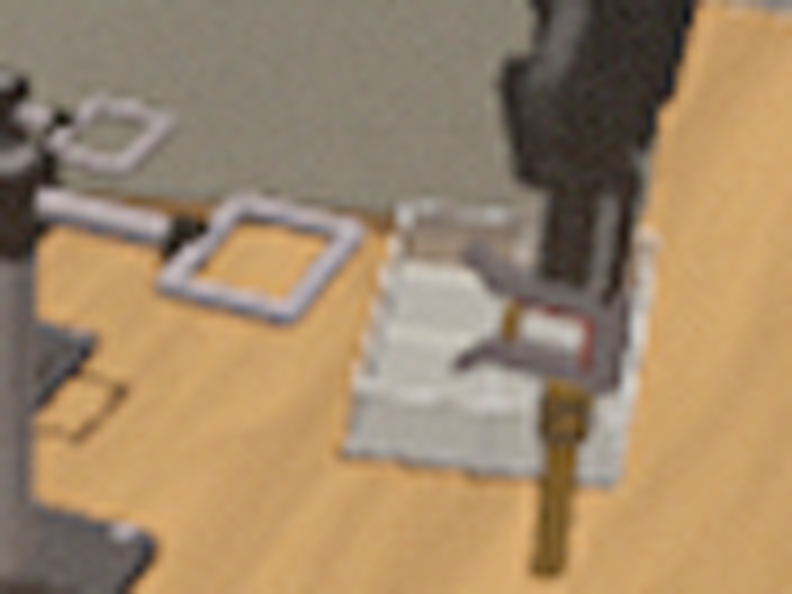

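The crop puts the bar's middle at about (325,277) and the throat at about (575,335). Both match the predicted offset, so the hook is aligned. I'll approach now.

>>> play_rows:
  xyz:
    - [-8, 0, 1]
    - [-10, 0, 0]
    - [-10, 0, 0]
    - [-10, 0, 0]
    - [-7, 0, 0]
    - [-4, 0, 0]
    - [-3, 0, 0]
    - [0, 0, 0]
    - [0, 0, 0]
  twist: [0, 0, 0, 0, 0, 0, 0, 0, 0]

```text
clock: 8.35
position: [0.5537, -0.1882, 0.1752]
tcp_rot: [[-0.999, 0.037, -0.0], [0.037, 0.999, 0.0], [0.0, 0.0, -1.0]]
force: [-0.9, -0.3, -2.0]
opening: 0.156
grip_force: 59.2
```

>>> play_rows:
  xyz:
    - [-1, 0, 0]
    - [-1, 0, 0]
    - [-1, 0, 0]
    - [-1, 0, 0]
    - [0, 0, 0]
    - [0, 0, 0]
  twist: [0, 0, 0, 0, 0, 0]

```text
clock: 8.95
position: [0.558, -0.1884, 0.1753]
tcp_rot: [[-0.999, 0.037, -0.0], [0.037, 0.999, 0.0], [0.0, 0.0, -1.0]]
force: [-0.2, 0.7, -2.2]
opening: 0.158
grip_force: 59.2
```

>>> play_rows:
  xyz:
    - [-1, 0, 0]
    - [-1, 0, 0]
    - [-1, 0, 0]
    - [-1, 0, 0]
    - [0, 0, 0]
    - [0, 0, 0]
  twist: [0, 0, 0, 0, 0, 0]

```text
clock: 9.55
position: [0.5613, -0.1884, 0.175]
tcp_rot: [[-0.999, 0.037, -0.001], [0.037, 0.999, 0.0], [0.001, 0.0, -1.0]]
force: [-4.1, -0.2, -1.7]
opening: 0.155
grip_force: 59.2
```

>>> play_rows:
  xyz:
    - [-1, 0, 0]
    - [-1, 0, 0]
    - [-1, 0, 0]
    - [0, 0, 0]
    - [0, 0, 0]
  twist: [0, 0, 0, 0, 0]

```text
clock: 10.05
position: [0.5643, -0.1885, 0.175]
tcp_rot: [[-0.999, 0.037, -0.002], [0.037, 0.999, 0.0], [0.002, 0.0, -1.0]]
force: [-5.0, 0.6, -1.4]
opening: 0.154
grip_force: 59.2
```

>>> play_rows:
  xyz:
    - [-1, 0, 0]
    - [-1, 0, 0]
    - [-1, 0, 0]
    - [-1, 0, 0]
    - [0, 0, 0]
  twist: [0, 0, 0, 0, 0]

```text
clock: 10.55
position: [0.5678, -0.1885, 0.1745]
tcp_rot: [[-0.999, 0.037, -0.003], [0.037, 0.999, 0.0], [0.003, 0.0, -1.0]]
force: [-5.8, -0.0, -3.6]
opening: 0.153
grip_force: 59.2
```

>>> play_rows:
  xyz:
    - [-1, 0, 0]
    - [-1, 0, 0]
    - [-1, 0, 0]
    - [-1, 0, 0]
    - [0, 0, 0]
  twist: [0, 0, 0, 0, 0]

```text
clock: 11.05
position: [0.5724, -0.1887, 0.1745]
tcp_rot: [[-0.999, 0.037, -0.002], [0.037, 0.999, 0.0], [0.002, 0.0, -1.0]]
force: [-5.1, -0.0, -5.1]
opening: 0.156
grip_force: 59.1
```

>>> play_rows:
  xyz:
    - [-1, 0, 0]
    - [-1, 0, 0]
    - [-1, 0, 0]
    - [0, 0, 0]
  twist: [0, 0, 0, 0]

```text
clock: 11.45
position: [0.5765, -0.189, 0.1754]
tcp_rot: [[-0.999, 0.037, 0.001], [0.037, 0.999, -0.0], [-0.001, 0.0, -1.0]]
force: [-1.5, 0.1, -5.1]
opening: 0.156
grip_force: 59.0
```

>>> play_rows:
  xyz:
    - [-1, 0, 0]
    - [-1, 0, 0]
    - [-1, 0, 0]
    - [0, 0, 0]
  twist: [0, 0, 0, 0]

```text
clock: 11.85
position: [0.5798, -0.1892, 0.1756]
tcp_rot: [[-0.999, 0.037, 0.001], [0.037, 0.999, -0.0], [-0.001, -0.0, -1.0]]
force: [-0.4, 1.0, -5.7]
opening: 0.154
grip_force: 59.0
```

>>> play_rows:
  xyz:
    - [-1, 0, 0]
    - [-1, 0, 0]
    - [0, 0, 0]
  twist: [0, 0, 0]

```text
clock: 12.15
position: [0.5821, -0.1894, 0.1761]
tcp_rot: [[-0.999, 0.037, 0.002], [0.037, 0.999, -0.001], [-0.002, -0.0, -1.0]]
force: [-0.1, 0.2, -1.3]
opening: 0.155
grip_force: 59.1
```

>>> play_rows:
  xyz:
    - [-1, 0, 0]
    - [-1, 0, 0]
    - [0, 0, 0]
  twist: [0, 0, 0]

```text
clock: 12.45
position: [0.5834, -0.1893, 0.1756]
tcp_rot: [[-0.999, 0.037, 0.001], [0.037, 0.999, -0.0], [-0.001, -0.0, -1.0]]
force: [-0.6, -0.5, -1.6]
opening: 0.156
grip_force: 59.1
```

>>> play_rows:
  xyz:
    - [-1, 0, 0]
    - [0, 0, 0]
    - [0, 0, 0]
  twist: [0, 0, 0]

```text
clock: 12.75
position: [0.5839, -0.1893, 0.1753]
tcp_rot: [[-0.999, 0.037, -0.0], [0.037, 0.999, -0.0], [0.0, -0.0, -1.0]]
force: [0.7, 0.2, -2.2]
opening: 0.153
grip_force: 59.1
```

>>> play_rows:
  xyz:
    - [-1, 0, 0]
    - [0, 0, 0]
    - [0, 0, 0]
  twist: [0, 0, 0]

```text
clock: 13.05
position: [0.585, -0.1894, 0.1753]
tcp_rot: [[-0.999, 0.037, -0.0], [0.037, 0.999, -0.0], [0.0, -0.0, -1.0]]
force: [-0.3, 0.5, -2.5]
opening: 0.158
grip_force: 59.1
```

>>> play_rows:
  xyz:
    - [-1, 0, 0]
    - [0, 0, 0]
    - [0, 0, 0]
  twist: [0, 0, 0]

```text
clock: 13.35
position: [0.586, -0.1894, 0.1753]
tcp_rot: [[-0.999, 0.037, -0.0], [0.037, 0.999, 0.0], [0.0, 0.0, -1.0]]
force: [-0.1, -0.2, -1.2]
opening: 0.159
grip_force: 59.1
```

>>> play_rows:
  xyz:
    - [-0.7, 0, 0]
    - [0, 0, 0]
    - [0, 0, 0]
  twist: [0, 0, 0]

```text
clock: 13.65
position: [0.5867, -0.1894, 0.1753]
tcp_rot: [[-0.999, 0.037, 0.0], [0.037, 0.999, -0.0], [-0.0, -0.0, -1.0]]
force: [-0.0, -1.0, -2.3]
opening: 0.154
grip_force: 59.1
```

>>> play_rows:
  xyz:
    - [-0.7, 0, 0]
    - [0, 0, 0]
    - [0, 0, 0]
  twist: [0, 0, 0]

```text
clock: 13.95
position: [0.5871, -0.1894, 0.1752]
tcp_rot: [[-0.999, 0.037, -0.001], [0.037, 0.999, 0.0], [0.001, 0.0, -1.0]]
force: [-0.4, 1.0, -1.6]
opening: 0.157
grip_force: 59.1
```

>>> play_rows:
  xyz:
    - [-0.5, 0, 0]
    - [0, 0, 0]
    - [0, 0, 0]
  twist: [0, 0, 0]

```text
clock: 14.25
position: [0.5874, -0.1894, 0.1751]
tcp_rot: [[-0.999, 0.037, -0.001], [0.037, 0.999, 0.0], [0.001, 0.0, -1.0]]
force: [-3.9, -0.5, -0.4]
opening: 0.157
grip_force: 59.2
```

>>> play_rows:
  xyz:
    - [-0.5, 0, 0]
    - [0, 0, 0]
    - [0, 0, 0]
  twist: [0, 0, 0]

```text
clock: 14.55
position: [0.5877, -0.1894, 0.1751]
tcp_rot: [[-0.999, 0.037, -0.001], [0.037, 0.999, 0.0], [0.001, 0.0, -1.0]]
force: [-6.0, 0.5, -0.6]
opening: 0.153
grip_force: 59.2
```

>>> play_rows:
  xyz:
    - [-0.3, 0, 0]
    - [0, 0, 0]
    - [0, 0, 0]
  twist: [0, 0, 0]

```text
clock: 14.85
position: [0.5878, -0.1894, 0.175]
tcp_rot: [[-0.999, 0.037, -0.002], [0.037, 0.999, 0.0], [0.002, 0.0, -1.0]]
force: [-5.5, 1.1, -0.7]
opening: 0.156
grip_force: 59.2
```

Fully home. Now the tug back.

>>> play_rows:
  xyz:
    - [1, 0, 0]
    - [2, 0, 0]
    - [2, 0, 0]
    - [2, 0, 0]
    - [2, 0, 0]
    - [2, 0, 0]
    - [1, 0, 0]
    - [0, 0, 0]
    - [0, 0, 0]
  twist: [0, 0, 0, 0, 0, 0, 0, 0, 0]

```text
clock: 15.75
position: [0.5767, -0.1891, 0.1754]
tcp_rot: [[-0.999, 0.037, 0.0], [0.037, 0.999, -0.0], [-0.0, -0.0, -1.0]]
force: [-0.1, -0.3, -1.4]
opening: 0.158
grip_force: 59.2
```

>>> play_rows:
  xyz:
    - [1, 0, 0]
    - [1, 0, 0]
    - [0, 0, 0]
    - [0, 0, 0]
  twist: [0, 0, 0, 0]

```text
clock: 16.15
position: [0.5747, -0.189, 0.1753]
tcp_rot: [[-0.999, 0.037, 0.0], [0.037, 0.999, -0.0], [-0.0, -0.0, -1.0]]
force: [-0.2, -1.1, -1.3]
opening: 0.159
grip_force: 59.2
```

>>> play_rows:
  xyz:
    - [1, 0, 0]
    - [0, 0, 0]
    - [0, 0, 0]
  twist: [0, 0, 0]

```text
clock: 16.45
position: [0.5737, -0.1889, 0.1753]
tcp_rot: [[-0.999, 0.037, 0.0], [0.037, 0.999, 0.0], [-0.0, 0.0, -1.0]]
force: [0.3, 0.6, -1.9]
opening: 0.154
grip_force: 59.2
```

>>> play_rows:
  xyz:
    - [0.7, 0, 0]
    - [0, 0, 0]
    - [0, 0, 0]
  twist: [0, 0, 0]

```text
clock: 16.75
position: [0.573, -0.1889, 0.1753]
tcp_rot: [[-0.999, 0.037, -0.0], [0.037, 0.999, 0.0], [0.0, 0.0, -1.0]]
force: [0.4, 0.3, -2.0]
opening: 0.155
grip_force: 59.2
```

>>> play_rows:
  xyz:
    - [0.7, 0, 0]
    - [0, 0, 0]
    - [0, 0, 0]
  twist: [0, 0, 0]

```text
clock: 17.05
position: [0.5723, -0.1889, 0.1753]
tcp_rot: [[-0.999, 0.037, 0.0], [0.037, 0.999, 0.0], [-0.0, 0.0, -1.0]]
force: [0.1, -0.1, -2.0]
opening: 0.16
grip_force: 59.2
```

>>> play_rows:
  xyz:
    - [0.6, 0, 0]
    - [0, 0, 0]
    - [0, 0, 0]
  twist: [0, 0, 0]

```text
clock: 17.35
position: [0.572, -0.1889, 0.1754]
tcp_rot: [[-0.999, 0.037, 0.001], [0.037, 0.999, -0.0], [-0.001, -0.0, -1.0]]
force: [1.6, -0.8, -2.9]
opening: 0.156
grip_force: 59.2
```

>>> play_rows:
  xyz:
    - [0.5, 0, 0]
    - [0, 0, 0]
    - [0, 0, 0]
  twist: [0, 0, 0]

```text
clock: 17.65
position: [0.5716, -0.1889, 0.1755]
tcp_rot: [[-0.999, 0.037, 0.001], [0.037, 0.999, -0.0], [-0.001, -0.0, -1.0]]
force: [3.9, -1.1, -1.7]
opening: 0.161
grip_force: 59.2
```

>>> play_rows:
  xyz:
    - [0.5, 0, 0]
    - [0, 0, 0]
    - [0, 0, 0]
  twist: [0, 0, 0]

```text
clock: 17.95
position: [0.5713, -0.1889, 0.1755]
tcp_rot: [[-0.999, 0.037, 0.001], [0.037, 0.999, -0.0], [-0.001, -0.0, -1.0]]
force: [5.2, -0.2, -2.3]
opening: 0.155
grip_force: 59.2
```

>>> play_rows:
  xyz:
    - [-1, 0, 0]
    - [-2, 0, 0]
    - [-2, 0, 0]
    - [-2, 0, 0]
    - [-2, 0, 0]
    - [-2, 0, 0]
    - [-2, 0, 0]
    - [-2, 0, 0]
    - [-0.8, 0, 0]
    - [0, 0, 0]
  twist: [0, 0, 0, 0, 0, 0, 0, 0, 0, 0]

```text
clock: 18.95
position: [0.5866, -0.1894, 0.1753]
tcp_rot: [[-0.999, 0.037, -0.0], [0.037, 0.999, -0.0], [0.0, -0.0, -1.0]]
force: [0.4, 0.1, -1.3]
opening: 0.154
grip_force: 59.2
```

>>> play_rows:
  xyz:
    - [0, 0, 1]
    - [0, 0, 1]
    - [0, 0, 0.5]
    - [0, 0, 0]
    - [0, 0, 0]
  twist: [0, 0, 0, 0, 0]

```text
clock: 19.45
position: [0.5864, -0.1894, 0.1728]
tcp_rot: [[-0.999, 0.037, -0.0], [0.037, 0.999, -0.0], [0.0, -0.0, -1.0]]
force: [0.4, 0.4, -2.1]
opening: 0.157
grip_force: 59.2
```

>>> play_rows:
  xyz:
    - [0, 0, 0.6]
    - [0, 0, 0]
    - [0, 0, 0]
  twist: [0, 0, 0]

```text
clock: 19.75
position: [0.5865, -0.1894, 0.1723]
tcp_rot: [[-0.999, 0.037, 0.0], [0.037, 0.999, -0.0], [-0.0, -0.0, -1.0]]
force: [0.9, -0.5, -1.3]
opening: 0.154
grip_force: 59.2
```

>>> play_rows:
  xyz:
    - [0, 0, 0.5]
    - [0, 0, 0]
    - [0, 0, 0]
  twist: [0, 0, 0]

```text
clock: 20.05
position: [0.5865, -0.1895, 0.1719]
tcp_rot: [[-0.999, 0.037, 0.0], [0.037, 0.999, -0.0], [-0.0, -0.0, -1.0]]
force: [-0.2, 0.1, -0.2]
opening: 0.157
grip_force: 59.3
```

>>> play_rows:
  xyz:
    - [0, 0, 0.3]
    - [0, 0, 0]
    - [0, 0, 0]
    - [0, 0, 0]
  twist: [0, 0, 0, 0]

```text
clock: 20.45
position: [0.5865, -0.1894, 0.1715]
tcp_rot: [[-0.999, 0.037, 0.0], [0.037, 0.999, -0.0], [-0.0, -0.0, -1.0]]
force: [-0.1, 0.1, 1.0]
opening: 0.156
grip_force: 59.4
```

Run:
```python
from h import *
F=[]
for i in range(4):
    a=bot.get_image('side');F.append(bot.read_state()['force'])
print(np.mean(F,0))
```

```text
[-0.11455508  0.35701423  1.17569563]
```

>>> play_rows:
  xyz:
    - [0, 0, 0]
    - [0, 0, 0]
    - [0, 0, 0]
    - [0, 0, 0]
    - [0, 0, 0]
    - [0, 0, 0]
    - [0, 0, 0]
    - [0, 0, 0]
  twist: [0, 0, 0, 0, 0, 0, 0, 0]
  fingers: -0.2

```text
clock: 21.45
position: [0.5865, -0.1894, 0.1714]
tcp_rot: [[-0.999, 0.037, 0.0], [0.037, 0.999, -0.0], [-0.0, -0.0, -1.0]]
force: [-1.3, 0.9, -0.0]
opening: 0.394
grip_force: 0.0
```

Run:
```python
from h import *
S=bot.camera_model('side');a=save('side','side3.png')
x0,y0=235,108
A=cv2.resize(a[y0:y0+66,x0:x0+88],(792,594),interpolation=cv2.INTER_CUBIC)
cv2.imwrite('pics/s3c.png',cv2.cvtColor(A,cv2.COLOR_RGB2BGR))
```

```text
(no output)
```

View pics/s3c.png

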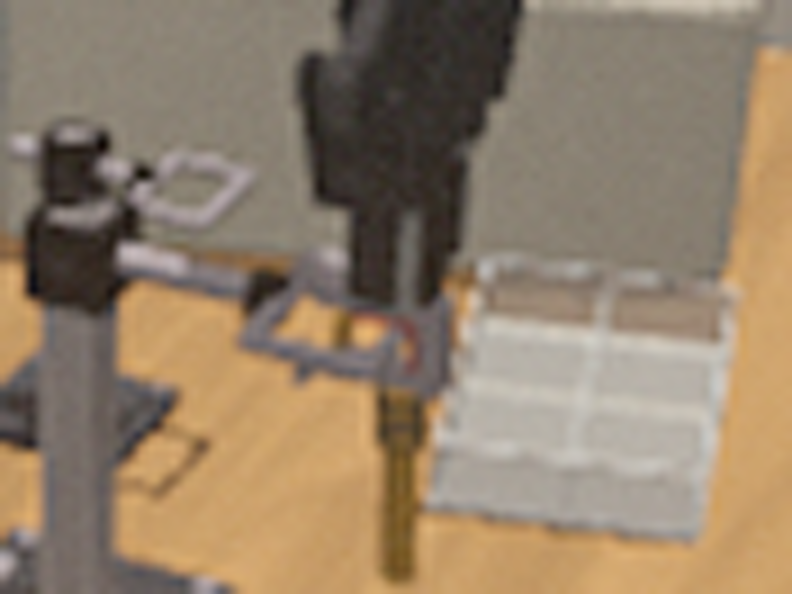

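The side crop shows the hook on the crossbar with the brass gate upright (345,325). The handle hangs vertical (400,500), and the fingers are open. I'll withdraw straight up.

>>> play_rows:
  xyz:
    - [0, 0, -3]
    - [0, 0, -6]
    - [0, 0, -10]
    - [0, 0, -15]
    - [0, 0, -20]
    - [0, 0, -20]
    - [0, 0, -20]
    - [0, 0, 0]
    - [0, 0, 0]
  twist: [0, 0, 0, 0, 0, 0, 0, 0, 0]

```text
clock: 22.4
position: [0.5869, -0.1895, 0.2661]
tcp_rot: [[-0.999, 0.037, 0.002], [0.037, 0.999, -0.001], [-0.002, -0.0, -1.0]]
force: [0.2, -0.4, 0.3]
opening: 0.401
grip_force: 0.0
```

>>> play_rows:
  xyz:
    - [20, 0, -10]
    - [20, 0, 0]
    - [20, 0, 0]
    - [0, 0, 0]
    - [0, 0, 0]
    - [0, 0, 0]
    - [0, 0, 0]
    - [0, 0, 0]
    - [0, 0, 0]
    - [0, 0, 0]
  twist: [0, 0, 0, 0, 0, 0, 0, 0, 0, 0]

```text
clock: 23.4
position: [0.5267, -0.1872, 0.2753]
tcp_rot: [[-0.999, 0.037, -0.0], [0.037, 0.999, 0.0], [0.0, 0.0, -1.0]]
force: [-0.2, 0.4, 0.0]
opening: 0.402
grip_force: 0.0
```

>>> play_rows:
  xyz:
    - [0, 0, 0]
    - [0, 0, 0]
    - [0, 0, 0]
    - [0, 0, 0]
    - [0, 0, 0]
    - [0, 0, 0]
    - [0, 0, 0]
    - [0, 0, 0]
    - [0, 0, 0]
    - [0, 0, 0]
  twist: [0, 0, 0, 0, 0, 0, 0, 0, 0, 0]

```text
clock: 24.4
position: [0.5265, -0.1872, 0.2754]
tcp_rot: [[-0.999, 0.037, 0.0], [0.037, 0.999, -0.0], [-0.0, -0.0, -1.0]]
force: [-0.3, -0.7, -0.5]
opening: 0.403
grip_force: 0.0
```

Run:
```python
from h import *
a=save('side','side4.png');import time
for i in range(8): b=bot.get_image('side')
x0,y0=235,108;c=lambda a:a[y0:y0+66,x0:x0+66]
print('motion',np.abs(cv2.GaussianBlur(c(a),(0,0),2).astype(int)-cv2.GaussianBlur(c(b),(0,0),2)).max())
A=cv2.resize(c(a),(594,594),interpolation=cv2.INTER_CUBIC)
cv2.imwrite('pics/s4c.png',cv2.cvtColor(A,cv2.COLOR_RGB2BGR))
```

```text
motion 2
```

View pics/s4c.png

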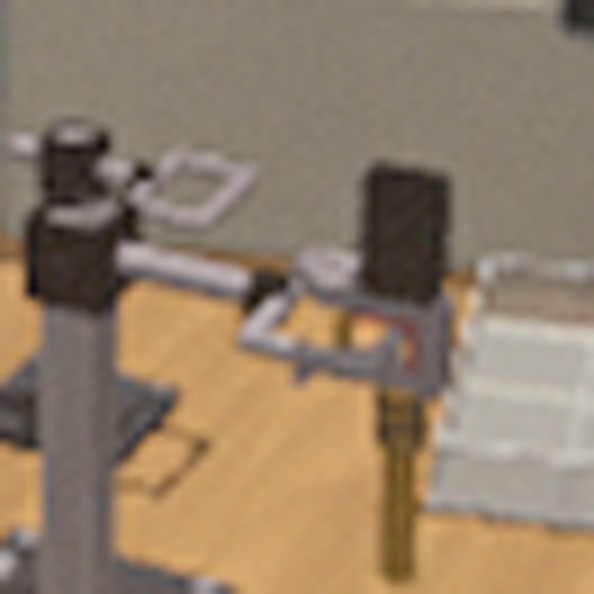

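The starter hangs upright and still on the crossbar, with the gate shut at (345,325) and the arm clear of it.

```bash
python3 -c "
from workcell import bot
print(bot.job_done())"
```

```text
the job is handed in; nothing more can be done
None
```

The screw starter hangs still on the large post's ring with its gate shut: it was pushed fully home at about 6 N, the gate held a 5 N tug, and the job was handed in at about 25 s with the arm clear.

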